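# Lock the vial carrier to its dock with the linch pin

### The job

The vial carrier has been rolled up to its dock but is not locked. Lift the linch pin out of its stand, push it gently, without forcing, fully down through the hole in the carrier's coupling bar with its ring pointing out over the bar's free end, and then flip the sprung ring down round the bar's end until it snaps shut under the pin's tip. Do not knock over or push about the vial in the carrier or the brown iodine bottle.

Things in the scene. Friction and masses are not known exactly. Their poses are not given: they have to be found in the camera images.
- dock: Dock fixed to the worktop: 8 mm base plate and a grey upright guide plate 80 mm wide (y), 105 mm high, front face at dock x = +46 mm. Origin on the worktop, on the coupling bar's centreline; +x points back to the guide plate and blue carrier, z up. The carrier's steel coupling bar comes through the guide plate toward -x. Be gentle: contact forces on bar, carrier and dock must stay under 40 N, added up (a force stop of 5 to 8 N is right).
- bar_mid (a point): Fixed point of the dock, 80 mm above its origin: the bar's top face (bar 24 mm wide, 20 mm thick) and its centreline. The bar's upright through hole, 13 mm with 1 mm chamfer, is on this line, its centre 20 mm behind the bar's flat free end. How far the carrier stopped is NOT measured: the hole is 18 mm in front to 18 mm behind here (dock x). Find it by feel, e.g. pin shank against the end.
- bar_under (a point): Fixed point of the dock, at the bar's underside, 60 mm above its origin. The carrier with the bar (1 kg) rolls along dock x if pushed with over 7 N and stays where left (hole at dock x -22 to +22 mm). A sprung ball stands 3.5 mm into the hole from dock +y, 13 mm below the bar's top, and presses on the pin's side with 2 to 4 N, so the pin must be pushed home with 2 to 10 N.
- pin: Linch pin, 65 to 105 g: steel, red grip tab, brass ring. Origin: centre of the collar's underside, which seats on the bar's top; z up along the pin. Shank 10 mm diameter, z = 0 to -36 mm, blunt flat tip 8.4 mm wide, tapering over the last 3 mm. Collar 22 mm diameter, 4 mm thick. The open ring points to pin -x. Starts upright in the stand, collar on the stand's top.
- pin_grip (a point): Grasp point on the pin's red tab, 42 mm above the pin's origin. The tab is 12 mm thick (pin y), 22 mm wide (pin x), from z = 13 to 57 mm: grasp across pin y, fingertips not below z = 18 mm.
- pin_tip (a point): Centre of the pin's tip, 36 mm below the pin's origin.
- pin_stand: Grey stand fixed on the worktop, block 50 x 50 mm, 45 mm high, on an 80 x 80 mm foot; origin at the centre of its underside. The pin's shank stands in an upright square 13 mm hole in its middle; pull the pin straight up at least 40 mm.
- ring (a joint): Ring angle, rad. U of 4 mm wire, 44 mm wide over all, hinged about pin y at pin z = 8 mm, reaching 50 mm. 0: open, pointing to pin -x and 10 degrees above level. Grows as it swings down; 1.745: shut, hanging straight down under the pin's tip, the bar passing through it. Over-centre spring: about 3 N at the loop to start it; past 0.65 rad it snaps shut by itself if nothing is in its way.
- ring_end (a point): Outermost point of the ring's loop (wire centre), 50 mm from its hinge: push down here to close it.
- iodine_bottle: Brown bottle with yellow cap, 48 mm diameter, 105 mm tall, origin at its underside. Leave alone.
- vial: Small vial with red cap, 26 mm diameter, 54 mm tall, standing loose in the blue carrier; origin at its underside. Leave alone.
Mind the look-alikes: they are no part of the job. What is shaped like the pin but orange or turquoise is not meant.

How it is judged:
By the outcome, as a careful person would: the job done as asked, in the order asked, and still so for the second after the job is handed in, with the robot touching nothing.
It also fails if it takes over 54 s, if anything falls off the work surface, if the arm or the gripper's body presses on something with over 40 N, if the wrist force passes 120 N, or if a joint passes its speed limit or range.

### The arm

A 6-joint arm with a two-finger parallel gripper is mounted at the origin on a cart in front of the work surface, level with it; the furniture and walls round the work are solid. World frame = base frame: x ahead of the robot, y to its left, z up, the work surface at z = 0. Lengths are in m, angles in rad, forces in N, time in s.
With the tool pointing down it reaches from about 0.375 to 0.9 m from the base axis. Payload 3.1 kg.
Tool frame: the origin (TCP) lies at the centre of the arm's flange, where the gripper is bolted on; the fingertips stand 173 mm ahead of it and the grasp point (between the pads) lies 155 mm ahead of it (tip_extent is the distance from the TCP to the fingertips, in m); z points along the fingers, y is the direction in which the jaws open and shut (so a half turn about z gives the same grasp; the last joint's range is limited). The gripper opens to 85 mm and grips with 20 to 120 N. Pads are 22 mm wide; open, the fingers measure 114 mm over their backs; the gripper's body (76 mm by 85 mm) begins 54 mm behind the grasp point. The pads swing forward as they close: fully open they stand 13 mm farther back than shut.
Start: joints at [-1.425, 0.527, 1.433, -0, 1.181, -0.178], TCP at [0.199, -0.592, 0.405] pointing down, gripper open.
Joint ranges: [-3.08, 3.08], [-0.75, 2.2], [0.22, 2.44], [-1.43, 4.57], [0, 2.65], [-2.85, 2.85]. Speed limits (rad/s): [2.79, 2.79, 3.14, 3.14, 3.14, 3.14].

### API

Orientations are given as a unit quaternion [x, y, z, w].
In Python, from station import sense, snapshot, sign_off, tip_extent gives the robot as it stands. The module is installed in compiled form; this text tells all that it offers.
- The arm moves only by the tool servo_tool, never from a script. Its argument "rows" is a list of rows, each a list of 3 entries, a list of its own where there are three numbers: the shift along the tool's x, y, z in mm, then the turn about the tool's z in degrees, then the opening, from -1 (shut) to 1 (fully open), so that 0 is half open. A call has 1 to 8 rows; each row is the pose to reach, as a shift and turn from the pose measured when the call began, along the tool's axes at that moment; what a row does not reach only later rows make up. A row lasts 1/10 s, in which the tool goes at most 50 mm and 8.59 degrees, less where a joint would pass 70% of its speed; a pose out of reach is approached as far as the arm can. A call with a gripper value outside its range is refused whole. The fingers move at their own pace and stop on an object; "force" is the grip in N (left out, the last holds). Time passes only in rows, so rows that repeat a pose let the fingers close. It gives the time, the measured TCP pose, the force and the opening at its end, in the units of the state.
- sense(): the state, without advancing time (a new reading comes with each control period).
- snapshot(name): name is "side" or "top"; returns a dict with "image" (420x560x3 uint8, blue, green, red), "z_map" (420x560 float32, m along the optical axis (not along the pixel's ray), 0 where there is no reading), "vertical_fov" (degrees; the focal length in pixels is half the picture's height over the tangent of half this angle, whatever the lens; pixels are square), "cx", "cy" (the principal point, pixels), "cam_to_world" (4x4, takes a point from camera to world coordinates). Camera axes: x right, y down, z forward; pixel columns grow to the right and rows downward; lengths in m; the calibration is good to about 2 mm. A picture is of the moment at which its call begins.
- sign_off(): hands the job in, once; it reports no verdict.
The state is a dict: "t": time; "q": joint angles; "qd": joint speeds; "tau": joint torques, N m; "tcp_pos": TCP position; "tool_rot": TCP orientation; "force": force on the tool from outside, world axes, zero at the start; "ft_torque": the same for the moment, N m; "finger_gap": opening from 0.0 (shut) to 1.0 (fully open).
Only numpy, scipy, OpenCV 4.12 (cv2) and the standard library are available. Lean on these libraries where they do the work, as an engineer would, in place of code of your own. Each camera call takes 0.05 s, during which the arm holds its last target. There are 200 camera calls.

## Working session

There is one attempt and no reset: what is moved stays moved. The work goes in short steps, Python scripts to look and compute and a tool call to move; the robot and the scene stay as the last step left them, time stands still between calls to the robot, and variables do not carry over. Pictures are saved under pics/ and viewed, about 8 in all and at most 12, crops included, and the job is handed in when it is done.

Besides the shell and the picture viewer there is one more tool, called after "Request:" as name(argument=value, ...) on one line, values as JSON. servo_tool: Moves the arm, as the interface text tells. Its arguments: {"type":"object","properties":{"rows":{"type":"array"},"force":{"type":"number"}},"required":["rows"]}

```bash
mkdir -p pics; cat > h.py <<'E'
import numpy as np, cv2
from station import sense, snapshot, sign_off, tip_extent
from scipy.spatial.transform import Rotation as R
def cloud(s):
    z=s["z_map"]; h,w=z.shape; f=h/2/np.tan(np.radians(s["vertical_fov"])/2)
    v,u=np.mgrid[:h,:w]
    p=np.stack([(u-s["cx"])/f*z,(v-s["cy"])/f*z,z,np.ones_like(z)],-1)@s["cam_to_world"].T
    p=p[...,:3]; p[z==0]=np.nan
    return p
E
python3 - <<'E'
from h import *
s=sense(); print(s, tip_extent)
for n in("side","top"):
    a=snapshot(n); cv2.imwrite(f"pics/{n}0.png",a["image"]); np.savez(f"{n}0.npz",**a)
    print(n,a["vertical_fov"],a["cx"],a["cy"],np.round(a["cam_to_world"],3).tolist())
a=[cv2.imread(f"pics/{n}0.png") for n in("top","side")]
E
```

```text
{'t': 0.0, 'q': array([-1.42453555e+00,  5.28474891e-01,  1.43388531e+00,  2.01397031e-05,
        1.18140125e+00, -1.78512550e-01]), 'qd': array([ 0.00069172,  0.00023974,  0.00085142, -0.00074187,  0.00058012,
        0.00105772]), 'tau': array([-5.57373696e-04, -4.42351341e+01, -1.78028798e+01, -4.31115632e-04,
        8.59119667e-03, -1.46032971e-05]), 'tcp_pos': array([ 0.1994065 , -0.5919803 ,  0.40373326]), 'tool_rot': array([ 9.86844272e-01,  1.61670054e-01,  2.67968018e-05, -1.08410887e-03]), 'force': array([-1.35921673, -0.24756306,  0.22109071]), 'ft_torque': array([ 0.00685086,  0.00849149, -0.03081679]), 'finger_gap': 1.0004219653916786} 0.1734
side 54.09494932670519 276.89792774066694 207.28141168385835 [[-0.842, -0.282, 0.459, 0.105], [-0.539, 0.439, -0.719, 0.642], [0.001, -0.853, -0.522, 0.569], [0.0, 0.0, 0.0, 1.0]]
top 53.159650204784626 283.52294560505123 208.25128765561163 [[-0.024, -0.987, 0.157, 0.347], [-1.0, 0.022, -0.011, 0.005], [0.007, -0.157, -0.988, 1.174], [0.0, 0.0, 0.0, 1.0]]
```

View pics/top0.png

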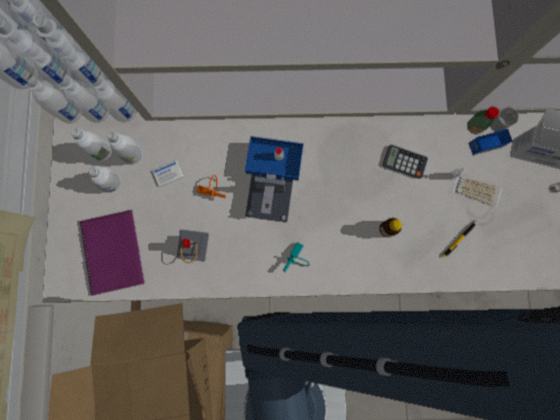

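View pics/side0.png

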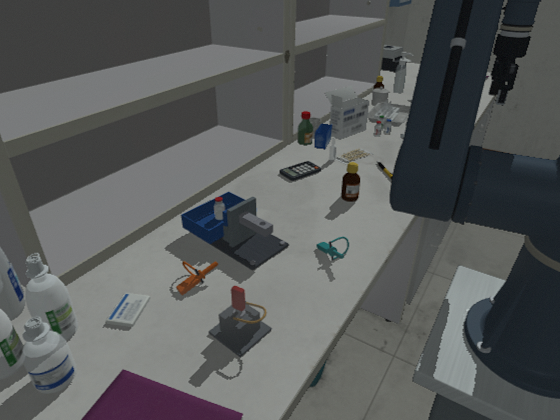

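The top view shows three pin-shaped things:
- **Red tab and brass ring:** upright in the grey stand at (188,244) top and (238,298) side. This matches the description.
- **Orange:** lying at (210,188), a look-alike.
- **Turquoise:** lying at (296,257), a look-alike.

The dock, bar and blue carrier are at about (270,185), and the iodine bottle is at (391,227). Next I'll measure them and confirm the pin in one enlarged crop.

```bash
python3 - <<'E'
from h import *
T=dict(np.load("top0.npz")); S=dict(np.load("side0.npz"))
pt,ps=cloud(T),cloud(S)
c1=cv2.resize(T["image"][130:275,145:325],None,fx=3.3,fy=3.3,interpolation=cv2.INTER_CUBIC)[:470,:]
c2=cv2.resize(S["image"][180:355,170:300],None,fx=2.7,fy=2.7,interpolation=cv2.INTER_CUBIC)[:470,:]
h=min(len(c1),len(c2)); im=np.hstack([c1[:h],c2[:h]]); im=cv2.resize(im,None,fx=min(1,800/im.shape[1]),fy=min(1,800/im.shape[1])); cv2.imwrite("pics/crop1.png",im)
def st(m,p,n):
    q=p[m&np.isfinite(p[...,2])]; print(n,len(q),'med',np.round(np.median(q,0),4),'min',np.round(q.min(0),3),'max',np.round(q.max(0),3)) if len(q) else print(n,0)
    return q
for n,d,p in(("top",T,pt),("side",S,ps)):
    H=cv2.cvtColor(d["image"],cv2.COLOR_BGR2HSV).astype(int); h,s,v=H[...,0],H[...,1],H[...,2]
    pin=np.array([.36,.24]) 
    red=((h<5)|(h>174))&(s>130)&(v>80)
    k,l,stt,cen=cv2.connectedComponentsWithStats(red.astype(np.uint8))
    for i in range(1,k):
        if stt[i,4]>12: print(cen[i]); st(l==i,p,n+" red")
    orange=(h>=12)&(h<26)&(s>90)&(v>60)
    k,l,stt,cen=cv2.connectedComponentsWithStats(orange.astype(np.uint8))
    for i in range(1,k):
        if stt[i,4]>12: print(cen[i]); st(l==i,p,n+" org")
    x,y,z=p[...,0],p[...,1],p[...,2]
    # dock region from cloud
    box=(x>.3)&(x<.65)&(y>-.05)&(y<.12)
    for lo,hi,nm in((.074,.086,'bar'),(.098,.112,'guide'),(.003,.013,'base')):
        m=box&(z>lo)&(z<hi)&(s<60)
        q=st(m,p,n+" "+nm)
        if len(q)>5: print('  rect',cv2.minAreaRect((q[:,:2]*1000).astype(np.float32)))
E
```

```text
[492.91836735 111.7755102 ]
top red 97 med [ 0.7636 -0.573   0.111 ] min [ 0.75  -0.588  0.106] max [ 0.779 -0.557  0.116]
[278.34615385 150.65384615]
top red 26 med [0.6788 0.0036 0.0772] min [ 0.672 -0.004  0.073] max [0.686 0.009 0.081]
[186.01724138 242.93103448]
top red 58 med [0.4332 0.2438 0.1001] min [0.424 0.241 0.068] max [0.444 0.251 0.106]
[473.6 128.8]
top org 34 med [ 0.7447 -0.5553  0.0292] min [ 0.739 -0.564  0.006] max [ 0.754 -0.55   0.046]
[203.42666667 190.24      ]
top org 75 med [0.5858 0.2154 0.0199] min [0.572 0.193 0.011] max [0.597 0.234 0.044]
[215.97222222 193.47222222]
top org 36 med [0.573  0.1814 0.0309] min [0.562 0.155 0.009] max [0.588 0.192 0.04 ]
[395.60169492 224.65254237]
top org 117 med [ 0.467  -0.2954  0.1018] min [ 0.454 -0.314  0.058] max [ 0.488 -0.283  0.109]
[456.68181818 241.59090909]
top org 87 med [ 0.4261 -0.4877  0.0097] min [ 0.404 -0.509 -0.004] max [ 0.449 -0.465  0.016]
[195.4        253.62857143]
top org 35 med [0.4068 0.2266 0.0584] min [0.388 0.224 0.001] max [0.433 0.249 0.066]
[181.39130435 253.73913043]
top org 23 med [0.41
[... 2088 characters left out ...]
87 317.52112676]
side org 71 med [0.3963 0.2634 0.061 ] min [0.383 0.227 0.056] max [0.427 0.271 0.064]
side bar 391 med [0.5613 0.0407 0.079 ] min [ 0.506 -0.005  0.074] max [0.626 0.072 0.086]
  rect ((563.3660278320312, 45.40325927734375), (76.3757553100586, 103.31900787353516), 62.363346099853516)
side guide 152 med [0.587  0.0322 0.1036] min [ 0.577 -0.008  0.098] max [0.599 0.071 0.106]
  rect ((588.9232788085938, 31.47805404663086), (80.03239440917969, 13.673686027526855), 81.2644271850586)
side base 1460 med [0.5457 0.0532 0.0073] min [ 0.328 -0.041  0.003] max [0.641 0.105 0.013]
  rect ((494.1941223144531, 9.269287109375), (322.9606628417969, 127.26847839355469), 37.90252685546875)
```

View pics/crop1.png

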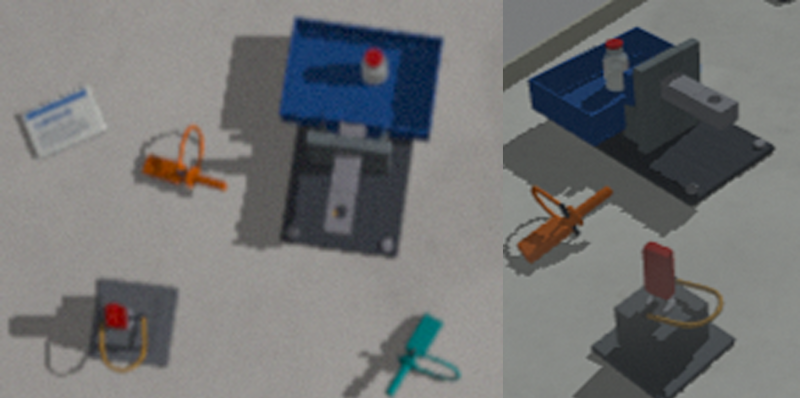

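The crop confirms it: the red tab with the brass ring stands in the grey stand, ring towards the robot. Orange and turquoise lie flat and are not part of the job. The bar hole shows as a dark spot at crop (339,212). Next I'll refine yaw and positions by ray casting.

```bash
cat >> h.py <<'E'
def cast(s,uv,z):
    f=210/np.tan(np.radians(s["vertical_fov"])/2); uv=np.atleast_2d(uv).astype(float); M=s["cam_to_world"]
    d=np.c_[(uv[:,0]-s["cx"])/f,(uv[:,1]-s["cy"])/f,np.ones(len(uv))]@M[:3,:3].T
    return M[:3,3]+d*((z-M[2,3])/d[:,2])[:,None]
def go(pos,yaw,s=None):
    "tool shift mm, turn deg from the present pose to TCP pos (world), tool-x yaw deg"
    s=s or sense(); r=R.from_quat(s["tool_rot"]); X=r.as_matrix()[:,0]
    y0=np.degrees(np.arctan2(X[1],X[0])); t=-((yaw-y0+180)%360-180)
    print('shift',np.round(r.inv().apply(np.array(pos)-s["tcp_pos"])*1000,1),'turn',round(t,2),'yaw now',round(y0,2),'t',round(s["t"],2))
E
python3 - <<'E'
from h import *
D={n:dict(np.load(n+"0.npz")) for n in("top","side")}
for n,d in D.items():
    H=cv2.cvtColor(d["image"],cv2.COLOR_BGR2HSV).astype(int); h,s,v=H[...,0],H[...,1],H[...,2]; p=cloud(d)
    x,y,z=p[...,0],p[...,1],p[...,2]
    vv,uu=np.mgrid[:420,:560]
    def pts(m,zz): return cast(d,np.c_[uu[m],vv[m]],zz)
    # ring
    m=(h>=12)&(h<26)&(s>90)&(v>60)&(np.hypot(x-.42,y-.246)<.06)&(z>.05)
    q=pts(m,.058); print(n,'ring rect',cv2.minAreaRect((q[:,:2]*1000).astype(np.float32)), 'mean',q.mean(0))
    m=((h<5)|(h>174))&(s>130)&(np.hypot(x-.433,y-.246)<.04)&(z>.095)
    q=pts(m,.102); print(' tabtop rect',cv2.minAreaRect((q[:,:2]*1000).astype(np.float32)),'mean',q.mean(0)[:2])
    # stand top
    m=(np.hypot(x-.433,y-.246)<.04)&(abs(z-.045)<.004)&(s<60)
    q=pts(m,.045); print(' standtop rect',len(q),cv2.minAreaRect((q[:,:2]*1000).astype(np.float32)))
    # bar top
    m=(abs(z-.08)<.006)&(x>.49)&(x<.578)&(y>.0)&(y<.06)&(s<70)
    m=cv2.morphologyEx(m.astype(np.uint8),cv2.MORPH_OPEN,np.ones((3,3)))>0
    q=pts(m,.08); print(' bar rect',len(q),cv2.minAreaRect((q[:,:2]*1000).astype(np.float32)),q.min(0),q.max(0))
    m2=cv2.erode(cv2.morphologyEx(m.astype(np.uint8),cv2.MORPH_CLOSE,np.ones((7,7))),np.ones((3,3)))>0
    g=v.copy(); print(' v med on bar',np.median(g[m2]))
    hm=m2&(g<np.median(g[m2])-25); w=(np.median(g[m2])-g)[hm]
    q=pts(hm,.08); print(' hole',hm.sum(),np.average(q,axis=0,weights=w)[:2], np.c_[uu[hm],vv[hm]].mean(0))
E
```

```text
top ring rect ((408.7107238769531, 245.2355499267578), (44.85874938964844, 42.87532043457031), 6.817978382110596) mean [0.40730096 0.2436716  0.058     ]
 tabtop rect ((434.2315368652344, 245.8303985595703), (18.214021682739258, 10.168397903442383), 0.7871816754341125) mean [0.43371784 0.24623736]
 standtop rect 191 ((434.2443542480469, 247.21527099609375), (50.87814712524414, 49.636173248291016), 81.55584716796875)
 bar rect 209 ((542.6903686523438, 35.98246383666992), (24.249544143676758, 70.09815216064453), 80.886962890625) [0.50857864 0.01920237 0.08      ] [0.57596766 0.0520705  0.08      ]
 v med on bar 112.5
 hole 15 [0.52951665 0.03671806] [266.73333333 205.2       ]
side ring rect ((406.1956481933594, 248.50164794921875), (42.17719650268555, 44.77470016479492), 5.067790985107422) mean [0.40168047 0.25232442 0.058     ]
 tabtop rect ((431.80633544921875, 249.7926025390625), (18.418283462524414, 7.583273887634277), 3.5718634128570557) mean [0.43210986 0.24968952]
 standtop rect 470 ((432.2031555175781, 251.96572875976562), (52.89092254638672, 52.90869140625), 80.86516571044922)
 bar rect 245 ((540.5702514648438, 43.25189971923828), (29.15229034423828, 76.80918884277344), 81.03924560546875) [0.50232446 0.0241619  0.08      ] [0.57738376 0.06246394 0.08      ]
 v med on bar 104.0
 hole 28 [0.52865513 0.04566655] [260.28571429 223.96428571]
```

```bash
python3 - <<'E'
from h import *
go([.46,-.2,.40],183); go([.433,.249,.36],183)
E
```

```text
shift [ 372.  -288.3    4.5] turn -164.39 yaw now 18.61 t 0.1
shift [ 489.7 -722.4   45.4] turn -164.39 yaw now 18.61 t 0.1
```

Request:
servo_tool(rows=[[[40,-30,0],-8,1],[[80,-60,0],-16,1],[[120,-90,0],-24,1],[[160,-120,0],-32,1],[[200,-155,0],-40,1],[[245,-190,0],-48,1],[[285,-225,0],-56,1],[[325,-255,0],-64,1]], force=30)

```text
t: 0.9
tcp_pos: [0.419, -0.2558, 0.4042]
tool_rot: [0.749, 0.662, 0.001, -0.001]
force: [1.6, -1.1, -0.2]
finger_gap: 1.002
```

```bash
python3 - <<'E'
from h import *
print(sense()["tcp_pos"]);go([.433,.249,.36],183)
E
```

```text
[ 0.41900785 -0.25581387  0.40420203]
shift [502.6 -48.3  45.5] turn -100.09 yaw now 82.91 t 0.9
```

Request:
servo_tool(rows=[[[45,-5,0],-8,1],[[90,-10,0],-16,1],[[135,-15,0],-24,1],[[180,-20,0],-32,1],[[225,-25,0],-40,1],[[270,-30,10],-48,1],[[315,-34,10],-56,1],[[360,-38,20],-64,1]])

```text
t: 1.7
tcp_pos: [0.4257, 0.108, 0.3856]
tool_rot: [0.282, 0.959, 0.001, 0.0]
force: [0.7, 0.1, 1.1]
finger_gap: 1.001
```

```bash
python3 - <<'E'
from h import *
go([.433,.249,.30],183)
E
```

```text
shift [ 70.1 122.3  85.9] turn -35.76 yaw now 147.24 t 1.7
```

Request:
servo_tool(rows=[[[20,35,10],-8,1],[[40,70,25],-16,1],[[60,105,50],-24,1],[[70,122,75],-32,1],[[70,122,86],-36,1],[[70,122,86],-36,1],[[70,122,86],-36,1]])

```text
t: 2.4
tcp_pos: [0.4329, 0.2486, 0.2998]
tool_rot: [-0.027, 1.0, 0.001, 0.0]
force: [-0.4, -0.0, 0.3]
finger_gap: 0.998
```

```bash
python3 - <<'E'
from h import *
go([.433,.249,.243],183)
ims=[]
for n in("side","top"):
    a=snapshot(n); d=a["image"]; ims.append(cv2.resize(d[200:370,150:350] if n=="side" else d[180:330,120:300],(400,340),interpolation=cv2.INTER_CUBIC))
cv2.imwrite("pics/p4.png",np.hstack(ims))
E
```

```text
shift [-0.1  0.3 56.8] turn 0.15 yaw now -176.85 t 2.4
```

View pics/p4.png

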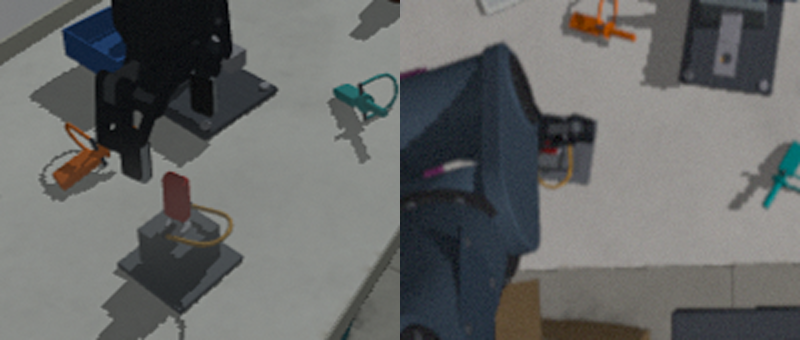

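The side view shows the open fingers at (138,165) and (203,95), either side of and above the red tab at (177,197). Descending and closing.

Request:
servo_tool(rows=[[[0,0,25],0,1],[[0,0,50],0,1],[[0,0,57],0,0.3],[[0,0,57],0,-0.2],[[0,0,57],0,-0.5],[[0,0,57],0,-1],[[0,0,57],0,-1],[[0,0,57],0,-1]], force=40)

```text
t: 3.3
tcp_pos: [0.4337, 0.2485, 0.2444]
tool_rot: [-0.027, 1.0, 0.002, 0.002]
force: [-0.4, 0.2, 3.5]
finger_gap: 0.134
```

Request:
servo_tool(rows=[[[0,0,0],0,-1],[[0,0,0],0,-1]])

```text
t: 3.5
tcp_pos: [0.4336, 0.2486, 0.2446]
tool_rot: [-0.027, 1.0, 0.002, 0.002]
force: [-0.2, 0.8, -1.6]
finger_gap: 0.136
```

Request:
servo_tool(rows=[[[0,0,-15],0,-1],[[0,0,-40],0,-1],[[0,0,-70],0,-1],[[0,0,-100],0,-1],[[0,0,-125],0,-1],[[0,0,-130],0,-1]])

```text
t: 4.1
tcp_pos: [0.4336, 0.2484, 0.377]
tool_rot: [-0.027, 1.0, 0.002, 0.005]
force: [1.3, -0.1, -0.2]
finger_gap: 0.133
```

```bash
python3 - <<'E'
from h import *
go([.433,.249,.243],183); print(sense()["force"],sense()["finger_gap"])
# approach: pin axis 50 mm in front of bar hole, dock yaw -9
u=np.array([np.cos(np.radians(-9)),np.sin(np.radians(-9))])
hole=np.array([.529,.040]); 
go([*(hole-u*.06),.37],171); go([*hole,.37],171)
E
```

```text
shift [  1.9  -0.  134. ] turn 0.14 yaw now -176.86 t 4.1
[ 1.30295126 -0.12014745 -0.17652155] 0.1332736431925541
shift [ -25.1 -200.8    6.4] turn 12.14 yaw now -176.86 t 4.1
shift [ -83.7 -213.4    6.9] turn 12.14 yaw now -176.86 t 4.1
```

Request:
servo_tool(rows=[[[-5,-35,0],3,-1],[[-10,-75,0],6,-1],[[-15,-115,0],9,-1],[[-20,-155,3],12,-1],[[-25,-190,6],12,-1],[[-25,-201,6],12,-1],[[-25,-201,6],12,-1]])

```text
t: 4.8
tcp_pos: [0.4695, 0.0479, 0.3693]
tool_rot: [0.079, 0.997, 0.003, 0.003]
force: [0.2, 1.0, -1.5]
finger_gap: 0.133
```

```bash
python3 - <<'E'
from h import *
s=sense(); print(s["tcp_pos"]); go(s["tcp_pos"],171,s)
a=snapshot("side"); b=snapshot("top"); np.savez("side1.npz",**a); np.savez("top1.npz",**b)
im=np.hstack([cv2.resize(a["image"][140:290,170:330],(426,400),interpolation=cv2.INTER_CUBIC),cv2.resize(b["image"][130:290,200:350],(374,400),interpolation=cv2.INTER_CUBIC)])
cv2.imwrite("pics/p5.png",im)
for n,d in(("side",a),("top",b)):
    H=cv2.cvtColor(d["image"],cv2.COLOR_BGR2HSV).astype(int); h,sa,v=H[...,0],H[...,1],H[...,2]; p=cloud(d)
    vv,uu=np.mgrid[:420,:560]; x,y=p[...,0],p[...,1]
    m=(h>=12)&(h<26)&(sa>90)&(v>60)&(np.hypot(x-.44,y-.045)<.08)&(p[...,2]>.12)
    if m.sum()>5:
        q=cast(d,np.c_[uu[m],vv[m]],s["tcp_pos"][2]-.197+.013); print(n,'ring',m.sum(),cv2.minAreaRect((q[:,:2]*1000).astype(np.float32)),np.nanmedian(p[m],0))
E
```

```text
[0.46952936 0.04792315 0.36927199]
shift [0. 0. 0.] turn -0.04 yaw now 170.96 t 4.8
side ring 56 ((440.0232849121094, 61.19261932373047), (46.0753288269043, 36.05779266357422), 83.43476104736328) [0.43777128 0.06814097 0.18433443]
top ring 39 ((437.39129638671875, 52.11053466796875), (31.092174530029297, 44.35933303833008), 5.84990119934082) [0.43556846 0.04372143 0.18630185]
```

View pics/p5.png

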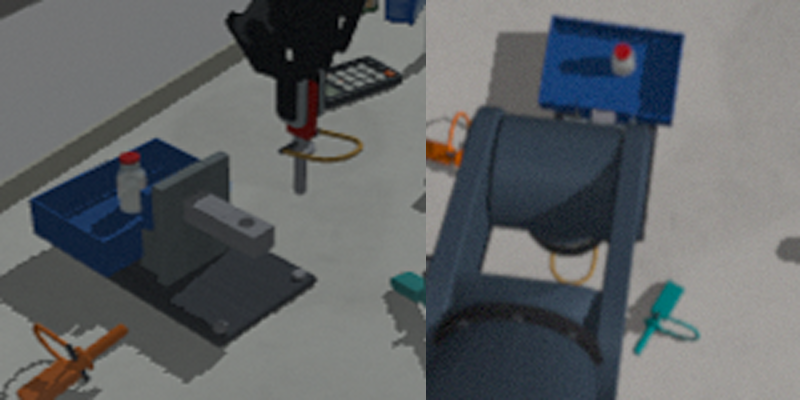

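The side view shows the pin held upright, its tip at crop (300,190), the ring pointing away from the dock, and the bar hole at crop (247,222). I'll use the pin itself to remove the side camera's bias.

```bash
python3 - <<'E'
from h import *
a=dict(np.load("side1.npz")); p=cloud(a); x,y,z=p[...,0],p[...,1],p[...,2]
tcp=np.array([.4695,.0479,.3693])
vv,uu=np.mgrid[:420,:560]
H=cv2.cvtColor(a["image"],cv2.COLOR_BGR2HSV).astype(int)
m=(abs(uu-283)<8)&(vv>188)&(vv<215)&(np.hypot(x-.47,y-.05)<.03)
print('shank px',m.sum(),uu[m].min(),uu[m].max(),vv[m].min(),vv[m].max(),'z',np.nanmin(z[m]),np.nanmax(z[m]))
view=np.array([.538,-.843])
for v in range(196,213,3):
    r=m&(vv==v); print(v,uu[r].min(),uu[r].max(),np.round(np.nanmedian(p[r],0)[:2]+.004*view,4),round(float(np.nanmedian(z[r])),4))
b=dict(np.load("side0.npz"))
g=cv2.cvtColor(a["image"],cv2.COLOR_BGR2GRAY); print(g[217:230,254:272])
# edges of bar top: depth-based in local frame
for d in(b,a):
    P=cloud(d); q=P[(abs(P[...,2]-.08)<.005)&(P[...,0]>.49)&(P[...,0]<.578)&(P[...,1]>.0)&(P[...,1]<.07)]
    u=np.array([np.cos(np.radians(-9)),np.sin(np.radians(-9))]); w=np.array([-u[1],u[0]])
    s,t=q[:,:2]@u,q[:,:2]@w; print('side bar: end s',np.percentile(s,[0,1,3]),'lat',np.percentile(t,[0,2,98,100]),'zmed',np.median(q[:,2]))
print('tcp s,t',tcp[:2]@u,tcp[:2]@w)
E
```

```text
shank px 168 276 290 189 212 z 0.13388084801709838 0.19267511691681433
196 276 287 [0.4692 0.0551] 0.1734
199 280 281 [0.4722 0.0546] 0.1662
202 280 284 [0.4703 0.0521] 0.1588
205 280 284 [0.4704 0.0519] 0.1517
208 280 284 [0.4699 0.0526] 0.1447
211 280 284 [0.4702 0.052 ] 0.1374
[[ 97  96  97 100 122 131 132 133 132 129 130 130 129 127 128 128 127 128]
 [ 96  97  96  97  90  95 112 124 129 130 130 128 129 126 129 127 128 130]
 [ 97 100  98  94  94  94  93  97 112 121 127 129 129 128 128 128 129 129]
 [ 95  95  94  95  94  95  95  95  93  97 109 122 127 129 130 129 129 129]
 [ 88  95  94  93  94  94  92  86  82  81  86  98 110 121 128 127 128 128]
 [ 96  95  94  96  95  90  70  60  57  57  61  83  93  99 108 122 126 130]
 [ 85  93  97  98  99  78  56  57  58  56  54  71  92  96  95  96 110 122]
 [ 55  65  87  96  96  81  63  62  61  62  63  83  95  96  95  96  95  97]
 [ 55  58  62  74  89  96  94  87  81  82  92  98  95  97  97  96  92  81]
 [ 56  57  55  57  61  76  91  96  98  96  97  96  95  95  95  82  62  51]
 [ 54  56  56  56  55  57  61  75  90  95  97  98  96  93  81  61  55  55]
 [ 57  55  57  56  58  56  57  55  61  76  89  92  82  61  54  54  56  55]
 [ 56  56  56  57  55  56  55  57  56  57  62  66  57  54  57  58  57  55]]
side bar: end s [0.49415772 0.49500881 0.4956776 ] lat [0.09180832 0.11173165 0.13584587 0.13655314] zmed 0.0789800088303047
side bar: end s [0.49438183 0.49464058 0.49558606] lat [0.09047964 0.11146247 0.13564016 0.13643913] zmed 0.07912637451795357
tcp s,t 0.4562264650339901 0.12075625285089547
```

Request:
servo_tool(rows=[[[0,-1,20],0,-1],[[-5,-1,45],0,-1],[[-15,-1,62],0,-1],[[-25,-1,64],0,-1],[[-25,-1,64],0,-1],[[-25,-1,64],0,-1]], force=80)

```text
t: 5.5
tcp_pos: [0.4944, 0.046, 0.3065]
tool_rot: [0.077, 0.997, 0.003, 0.004]
force: [-0.3, -0.4, -1.5]
finger_gap: 0.126
```

Request:
servo_tool(rows=[[[-2,0,0],0,-1],[[-4,0,0],0,-1],[[-5,0,0],0,-1],[[-5,0,0],0,-1]])

```text
t: 5.9
tcp_pos: [0.4995, 0.0451, 0.3069]
tool_rot: [0.077, 0.997, 0.003, 0.005]
force: [-0.2, 0.7, -1.5]
finger_gap: 0.126
```

```bash
cat >> h.py <<'E'
U=np.array([np.cos(np.radians(-9)),np.sin(np.radians(-9))]); W=np.array([-U[1],U[0]])
def st():
    s=sense(); p=s["tcp_pos"]; F=s["force"]; e=R.from_quat(s["tool_rot"]).as_matrix()
    print('s,t,z mm',np.round([p[:2]@U*1000,p[:2]@W*1000,p[2]*1000],2),'F s,t,z',np.round([F[:2]@U,F[:2]@W,F[2]],2),'M',np.round(s["ft_torque"],2),'gap',round(s["finger_gap"],3),'tz',np.round(e[:2,2],4),'t',round(s["t"],2)); go(p,171,s)
E
python3 -c "from h import *; st()"
```

```text
s,t,z mm [486.25 122.69 306.95] F s,t,z [-0.28  0.62 -1.49] M [-0.02 -0.02 -0.01] gap 0.126 tz [0.0097 0.0059] t 5.9
shift [0. 0. 0.] turn 0.18 yaw now 171.18 t 5.9
```

Request:
servo_tool(rows=[[[0,-4,0],0,-1],[[-1,-4,0],0,-1],[[-2,-4,0],0,-1],[[-2,-4,0],0,-1]])

```text
t: 6.3
tcp_pos: [0.501, 0.0407, 0.3069]
tool_rot: [0.077, 0.997, 0.003, 0.005]
force: [0.3, -0.5, -1.9]
finger_gap: 0.125
```

```bash
python3 -c "from h import *; st()"
```

```text
s,t,z mm [488.47 118.61 306.91] F s,t,z [ 0.42 -0.45 -1.91] M [0.   0.04 0.02] gap 0.125 tz [0.0098 0.0059] t 6.3
shift [0. 0. 0.] turn 0.17 yaw now 171.17 t 6.3
```

Request:
servo_tool(rows=[[[-1,0,0],0,-1],[[-1,0,0],0,-1]])

```text
t: 6.5
tcp_pos: [0.502, 0.0406, 0.3068]
tool_rot: [0.077, 0.997, 0.003, 0.005]
force: [-1.2, -0.4, -0.4]
finger_gap: 0.131
```

Request:
servo_tool(rows=[[[-1,0,0],0,-1],[[-1,0,0],0,-1]])

```text
t: 6.7
tcp_pos: [0.5027, 0.0405, 0.3068]
tool_rot: [0.077, 0.997, 0.003, 0.004]
force: [-1.4, 0.1, -0.2]
finger_gap: 0.127
```

```bash
python3 -c "from h import *; st()"
```

```text
s,t,z mm [490.16 118.66 306.76] F s,t,z [-1.4  -0.13 -0.18] M [ 0.01  0.33 -0.04] gap 0.127 tz [0.0081 0.0061] t 6.7
shift [0. 0. 0.] turn 0.18 yaw now 171.18 t 6.7
```

Contact: the moment is 0.33 N m, about 1.4 N at the tip, at TCP s ≈ 490. That puts the hole 25 mm further on, which agrees with vision to within 1 mm.

Request:
servo_tool(rows=[[[4,0,0],0,-1],[[4,0,-12],0,-1],[[3,0,-22],0,-1],[[-10,0,-22],0,-1],[[-20,0,-22],0,-1],[[-25,0,-22],0,-1],[[-25,0,-22],0,-1],[[-25,0,-22],0,-1]])

```text
t: 7.5
tcp_pos: [0.5269, 0.0366, 0.3286]
tool_rot: [0.077, 0.997, 0.003, 0.003]
force: [0.2, -0.1, -0.6]
finger_gap: 0.125
```

```bash
python3 - <<'E'
from h import *
st(); a=snapshot("side"); np.savez("side2.npz",**a)
cv2.imwrite("pics/p6.png",cv2.resize(a["image"][160:260,200:310],(660,600),interpolation=cv2.INTER_CUBIC))
E
```

```text
s,t,z mm [514.67 118.56 328.56] F s,t,z [ 0.19 -0.08 -0.63] M [ 0.   -0.    0.04] gap 0.125 tz [0.0066 0.0064] t 7.5
shift [0. 0. 0.] turn 0.18 yaw now 171.18 t 7.5
```

View pics/p6.png

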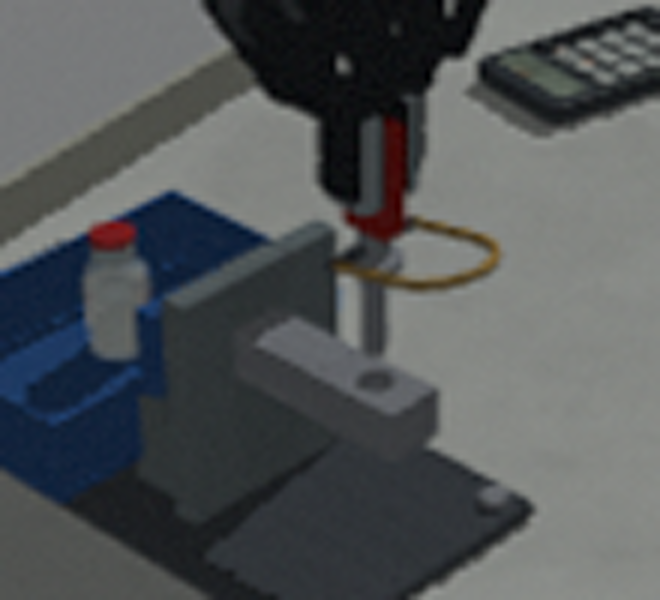

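The tip at crop (373,352) sits above the hole at (376,378), so it lines up to about 1–2 mm. Lowering in small steps.

Request:
servo_tool(rows=[[[0,0.5,6],0,-1],[[0,0.5,12],0,-1],[[0,0.5,14],0,-1],[[0,0.5,15],0,-1],[[0,0.5,15],0,-1]])

```text
t: 8.05
tcp_pos: [0.5268, 0.0373, 0.3133]
tool_rot: [0.077, 0.997, 0.003, 0.003]
force: [-0.2, 0.3, -1.5]
finger_gap: 0.131
```

```bash
python3 -c "from h import *; st()"
```

```text
s,t,z mm [514.52 119.22 313.26] F s,t,z [-0.27  0.28 -1.48] M [ 0.03 -0.02 -0.  ] gap 0.131 tz [0.0059 0.0064] t 8.05
shift [0. 0. 0.] turn 0.18 yaw now 171.18 t 8.05
```

Request:
servo_tool(rows=[[[0,0,2],0,-1],[[0,0,4],0,-1],[[0,0,4],0,-1]])

```text
t: 8.35
tcp_pos: [0.5268, 0.0373, 0.309]
tool_rot: [0.077, 0.997, 0.003, 0.002]
force: [-0.6, -0.4, -0.4]
finger_gap: 0.129
```

```bash
python3 -c "from h import *; st()"
```

```text
s,t,z mm [514.44 119.21 309.05] F s,t,z [-0.57 -0.47 -0.44] M [ 0.02 -0.01  0.05] gap 0.129 tz [0.0055 0.0065] t 8.35
shift [0. 0. 0.] turn 0.18 yaw now 171.18 t 8.35
```

Request:
servo_tool(rows=[[[0,0,2],0,-1],[[0,0,4],0,-1],[[0,0,5],0,-1],[[0,0,5],0,-1]])

```text
t: 8.75
tcp_pos: [0.5269, 0.0371, 0.3043]
tool_rot: [0.077, 0.997, 0.003, 0.003]
force: [0.1, -1.0, 2.0]
finger_gap: 0.125
```

```bash
python3 -c "from h import *; st()"
```

```text
s,t,z mm [514.63 119.06 304.26] F s,t,z [ 0.2  -0.95  2.  ] M [-0.34  0.04  0.03] gap 0.125 tz [0.006  0.0058] t 8.75
shift [0. 0. 0.] turn 0.2 yaw now 171.2 t 8.75
```

Request:
servo_tool(rows=[[[0,0,1],0,-1],[[0,0,3],0,-1],[[0,0,4],0,-1],[[0,0,4],0,-1]])

```text
t: 9.15
tcp_pos: [0.527, 0.0369, 0.2998]
tool_rot: [0.077, 0.997, 0.003, 0.003]
force: [0.6, -2.7, -2.9]
finger_gap: 0.126
```

```bash
python3 -c "from h import *; st()"
```

```text
s,t,z mm [514.78 118.85 299.77] F s,t,z [ 1.05 -2.56 -2.93] M [-0.7 -0.2 -0. ] gap 0.126 tz [0.0059 0.0053] t 9.15
shift [0. 0. 0.] turn 0.2 yaw now 171.2 t 9.15
```

Request:
servo_tool(rows=[[[0,-0.5,2],0,-1],[[0,-0.5,4],0,-1],[[0,-0.5,6],0,-1],[[0,-0.5,8],0,-1],[[0,-0.5,8],0,-1]])

```text
t: 9.65
tcp_pos: [0.5267, 0.0365, 0.2912]
tool_rot: [0.077, 0.997, 0.003, 0.002]
force: [-0.8, -2.8, -1.5]
finger_gap: 0.125
```

```bash
python3 -c "from h import *; st()"
```

```text
s,t,z mm [514.56 118.42 291.21] F s,t,z [-0.38 -2.85 -1.51] M [-0.53  0.1  -0.04] gap 0.125 tz [0.0047 0.0055] t 9.65
shift [0. 0. 0.] turn 0.2 yaw now 171.2 t 9.65
```

Request:
servo_tool(rows=[[[0,-0.3,2],0,-1],[[0,-0.3,4],0,-1],[[0,-0.3,6],0,-1],[[0,-0.3,8],0,-1],[[0,-0.3,9],0,-1],[[0,-0.3,9],0,-1]])

```text
t: 10.25
tcp_pos: [0.5267, 0.0362, 0.2819]
tool_rot: [0.077, 0.997, 0.003, 0.002]
force: [0.6, -2.6, -2.2]
finger_gap: 0.125
```

Request:
servo_tool(rows=[[[0,0,1],0,-1],[[0,0,1],0,-1]])

```text
t: 10.45
tcp_pos: [0.5267, 0.0362, 0.2807]
tool_rot: [0.077, 0.997, 0.003, 0.002]
force: [-0.9, -2.5, -3.0]
finger_gap: 0.126
```

```bash
python3 -c "from h import *; st()"
```

```text
s,t,z mm [514.51 118.18 280.71] F s,t,z [-0.55 -2.57 -3.05] M [-0.5   0.05  0.01] gap 0.126 tz [0.0041 0.0056] t 10.45
shift [0. 0. 0.] turn 0.2 yaw now 171.2 t 10.45
```

Request:
servo_tool(rows=[[[0,0,1],0,-1],[[0,0,1],0,-1]])

```text
t: 10.65
tcp_pos: [0.5267, 0.0362, 0.2796]
tool_rot: [0.077, 0.997, 0.003, 0.002]
force: [0.2, -3.2, -1.5]
finger_gap: 0.123
```

Request:
servo_tool(rows=[[[0,0,1],0,-1],[[0,0,1],0,-1]])

```text
t: 10.85
tcp_pos: [0.5267, 0.0362, 0.2795]
tool_rot: [0.077, 0.997, 0.003, 0.002]
force: [-1.9, -2.5, 5.5]
finger_gap: 0.127
```

Seated: Fz = 5.5 N at exactly the expected height of 279.5 mm. Releasing and lifting clear.

Request:
servo_tool(rows=[[[0,0,0],0,-0.7],[[0,0,0],0,-0.4],[[0,0,0],0,0],[[0,0,0],0,0.2],[[0,0,-20],0,0.2],[[0,0,-50],0,0.2],[[0,0,-80],0,0.2],[[0,0,-85],0,0.2]])

```text
t: 11.65
tcp_pos: [0.5274, 0.0358, 0.3677]
tool_rot: [0.077, 0.997, 0.003, 0.006]
force: [-0.2, -0.9, 0.3]
finger_gap: 0.601
```

```bash
python3 - <<'E'
from h import *
st(); a=snapshot("side"); np.savez("side3.npz",**a)
cv2.imwrite("pics/p7.png",cv2.resize(a["image"][160:260,200:310],(660,600),interpolation=cv2.INTER_CUBIC))
d=a; H=cv2.cvtColor(d["image"],cv2.COLOR_BGR2HSV).astype(int); h,sa,v=H[...,0],H[...,1],H[...,2]; p=cloud(d)
m=(h>=12)&(h<26)&(sa>90)&(v>60)&(np.hypot(p[...,0]-.5,p[...,1]-.045)<.06)&(p[...,2]>.07)
q=p[m]-[-.0006,.0031,-.001]; S,t=q[:,:2]@U,q[:,:2]@W; i=S.argsort()
print('ring s range',S.min(),S.max(),'t',t.min(),t.max(),'end z',q[i[:6],2],'end t',t[i[:6]])
m=((h<5)|(h>174))&(sa>130)&(np.hypot(p[...,0]-.527,p[...,1]-.04)<.04)
q=p[m]; print('tab z max',np.nanmax(q[:,2]),np.nanmedian(q,0))
E
```

```text
s,t,z mm [515.28 117.88 367.66] F s,t,z [-0.06 -0.89  0.32] M [ 0.05 -0.02 -0.01] gap 0.601 tz [0.0114 0.0048] t 11.65
shift [0. 0. 0.] turn 0.22 yaw now 171.22 t 11.65
ring s range 0.4642093734464026 0.5108773367631535 t 0.09775579723772307 0.14135608971294214 end z [0.09969012 0.09950327 0.09722502 0.0984124  0.0990541  0.09854838] end t [0.116629   0.12191141 0.11799596 0.11101308 0.11727853 0.12630764]
tab z max 0.13706945208525462 [0.52072694 0.04483934 0.11963966]
```

View pics/p7.png

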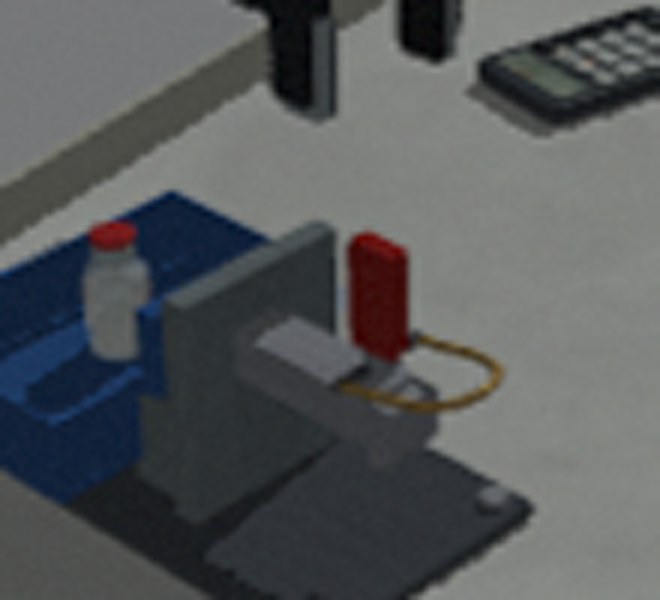

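The pin is seated with its collar on the bar, the tab top at z = 137 mm, and the ring out over the free end (loop end at crop (500,373), z ≈ 98 mm). Next, close the fingers and move above the loop end.

Request:
servo_tool(rows=[[[25,0.5,0],0,-0.5],[[50,1,0],0,-1],[[56,1,10],0,-1],[[56,1,35],0,-1],[[56,1,60],0,-1],[[56,1,75],0,-1],[[56,1,75],0,-1]])

```text
t: 12.4
tcp_pos: [0.4713, 0.0459, 0.2887]
tool_rot: [0.077, 0.997, 0.003, 0.001]
force: [-0.1, 0.0, -0.3]
finger_gap: 0.002
```

```bash
python3 -c "
from h import *; st(); a=snapshot('side')
cv2.imwrite('pics/p8.png',cv2.resize(a['image'][160:260,200:310],(660,600),interpolation=cv2.INTER_CUBIC))"
```

```text
s,t,z mm [458.3  119.08 288.66] F s,t,z [-0.12  0.02 -0.29] M [ 0.01 -0.03  0.02] gap 0.002 tz [0.0028 0.0061] t 12.4
shift [0. 0. 0.] turn 0.2 yaw now 171.2 t 12.4
```

View pics/p8.png

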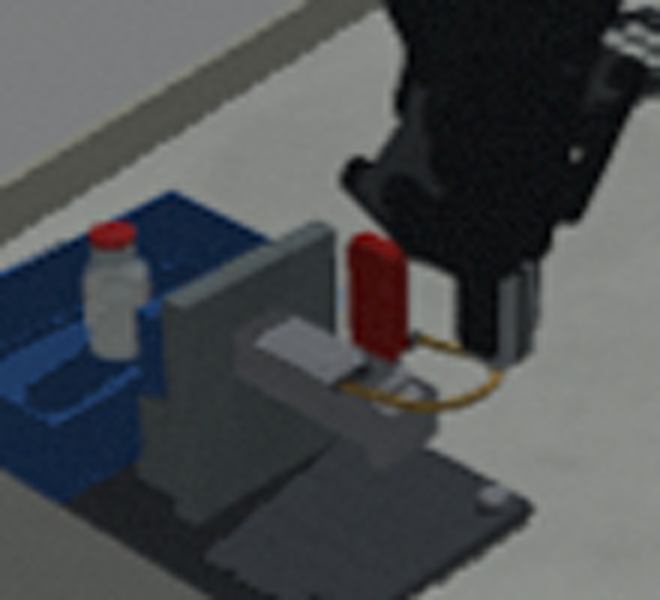

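The finger tips at (505,365), z = 115 mm, are just above and slightly outside the loop end. I'll shift in 2.5 mm and press down.

Request:
servo_tool(rows=[[[-2.5,0,5],0,-1],[[-2.5,0,11],0,-1],[[-2.5,0,16],0,-1],[[-2.5,0,20],0,-1],[[-2.5,0,23],0,-1],[[-2.5,0,26],0,-1],[[-2.5,0,26],0,-1]])

```text
t: 13.15
tcp_pos: [0.4741, 0.0457, 0.2636]
tool_rot: [0.077, 0.997, 0.003, 0.002]
force: [-1.7, -0.1, 3.1]
finger_gap: 0.003
```

```bash
python3 -c "from h import *; st()"
```

```text
s,t,z mm [461.11 119.3  263.63] F s,t,z [-1.68 -0.4   3.05] M [0.05 0.27 0.04] gap 0.003 tz [0.0041 0.0059] t 13.15
shift [0. 0. 0.] turn 0.21 yaw now 171.21 t 13.15
```

Request:
servo_tool(rows=[[[0,0,4],0,-1],[[0,0,8],0,-1],[[0,0,12],0,-1],[[0,0,15],0,-1],[[0,0,18],0,-1],[[0,0,18],0,-1]])

```text
t: 13.75
tcp_pos: [0.4745, 0.0457, 0.2452]
tool_rot: [0.077, 0.997, 0.003, 0.002]
force: [0.8, -0.7, 1.5]
finger_gap: 0.002
```

```bash
python3 -c "from h import *; st()"
```

```text
s,t,z mm [461.5  119.35 245.24] F s,t,z [ 0.92 -0.55  1.45] M [-0.12 -0.19  0.08] gap 0.002 tz [0.0044 0.0058] t 13.75
shift [0. 0. 0.] turn 0.2 yaw now 171.2 t 13.75
```

Request:
servo_tool(rows=[[[0,0,3],0,-1],[[0,0,6],0,-1],[[0,0,6],0,-1]])

```text
t: 14.05
tcp_pos: [0.4738, 0.0458, 0.2386]
tool_rot: [0.077, 0.997, 0.003, 0.001]
force: [-0.6, -0.1, -0.2]
finger_gap: 0.001
```

```bash
python3 -c "
from h import *; st(); a=snapshot('side')
cv2.imwrite('pics/p9.png',cv2.resize(a['image'][160:260,200:310],(660,600),interpolation=cv2.INTER_CUBIC))"
```

```text
s,t,z mm [460.81 119.4  238.63] F s,t,z [-0.54 -0.23 -0.19] M [ 0.02 -0.1   0.07] gap 0.001 tz [0.0016 0.0063] t 14.05
shift [0. 0. 0.] turn 0.2 yaw now 171.2 t 14.05
```

View pics/p9.png

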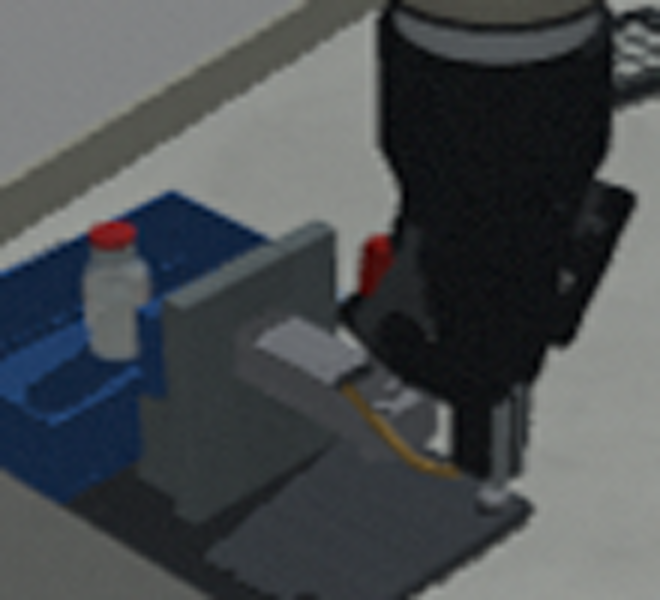

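The ring is pushed down to roughly 0.6 rad, with the loop at (440,470) beside the finger tips, right at the dead point. A little further.

Request:
servo_tool(rows=[[[0,0,2],0,-1],[[0,0,3],0,-1],[[0,0,3],0,-1],[[0,0,3],0,-1]])

```text
t: 14.5
tcp_pos: [0.4737, 0.0459, 0.2357]
tool_rot: [0.077, 0.997, 0.003, 0.0]
force: [0.3, 0.3, -0.2]
finger_gap: -0.001
```

```bash
python3 -c "
from h import *; st(); a=snapshot('side')
H=cv2.cvtColor(a['image'],cv2.COLOR_BGR2HSV).astype(int); h,sa,v=H[...,0],H[...,1],H[...,2]; p=cloud(a)
m=(h>=12)&(h<26)&(sa>90)&(v>60)&(np.hypot(p[...,0]-.5,p[...,1]-.045)<.06)&(p[...,2]>.02)
q=p[m]-[-.0006,.0031,-.001]; S=q[:,:2]@U; print(m.sum(),'z',np.nanmin(q[:,2]),np.nanmax(q[:,2]),'s',np.nanmin(S),np.nanmax(S))"
```

```text
s,t,z mm [460.68 119.46 235.7 ] F s,t,z [ 0.24  0.35 -0.24] M [ 0.01  0.01 -0.04] gap -0.001 tz [0.0013 0.0063] t 14.5
shift [0. 0. 0.] turn 0.2 yaw now 171.2 t 14.5
42 z 0.06292894431301577 0.09053667185509612 s 0.4664603228802194 0.5219902382150986
```

Request:
servo_tool(rows=[[[0,0,1],0,-1],[[0,0,2],0,-1],[[0,0,3],0,-1],[[0,0,3],0,-1]])

```text
t: 14.95
tcp_pos: [0.4737, 0.0459, 0.2326]
tool_rot: [0.077, 0.997, 0.003, 0.0]
force: [-0.2, -0.1, -0.2]
finger_gap: -0.0
```

```bash
python3 -c "
from h import *; st(); a=snapshot('side')
cv2.imwrite('pics/p10.png',cv2.resize(a['image'][160:260,200:310],(660,600),interpolation=cv2.INTER_CUBIC))"
```

```text
s,t,z mm [460.72 119.46 232.6 ] F s,t,z [-0.14 -0.17 -0.23] M [-0.03  0.04  0.03] gap -0.0 tz [0.0012 0.0063] t 14.95
shift [0. 0. 0.] turn 0.21 yaw now 171.21 t 14.95
```

View pics/p10.png

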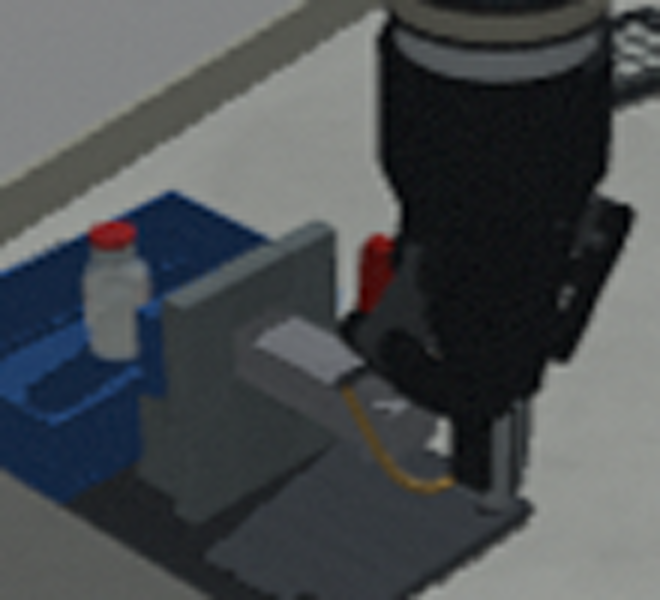

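The ring is now about 0.8 rad down, past the snap angle, with no force on the tool. The fingers may be in its way, so I'll back out along the bar axis.

Request:
servo_tool(rows=[[[4,0,0],0,-1],[[10,0,0],0,-1],[[20,0,0],0,-1],[[30,0,0],0,-1],[[30,0,0],0,-1],[[30,0,0],0,-1]])

```text
t: 15.6
tcp_pos: [0.4438, 0.0506, 0.2327]
tool_rot: [0.077, 0.997, 0.003, 0.0]
force: [0.6, -0.6, 0.1]
finger_gap: -0.001
```

```bash
python3 -c "
from h import *; st(); a=snapshot('side')
cv2.imwrite('pics/p11.png',cv2.resize(a['image'][160:260,200:310],(660,600),interpolation=cv2.INTER_CUBIC))"
```

```text
s,t,z mm [430.4  119.42 232.72] F s,t,z [ 0.67 -0.53  0.15] M [-0.02  0.02 -0.01] gap -0.001 tz [0.0014 0.0063] t 15.6
shift [0. 0. 0.] turn 0.21 yaw now 171.21 t 15.6
```

View pics/p11.png

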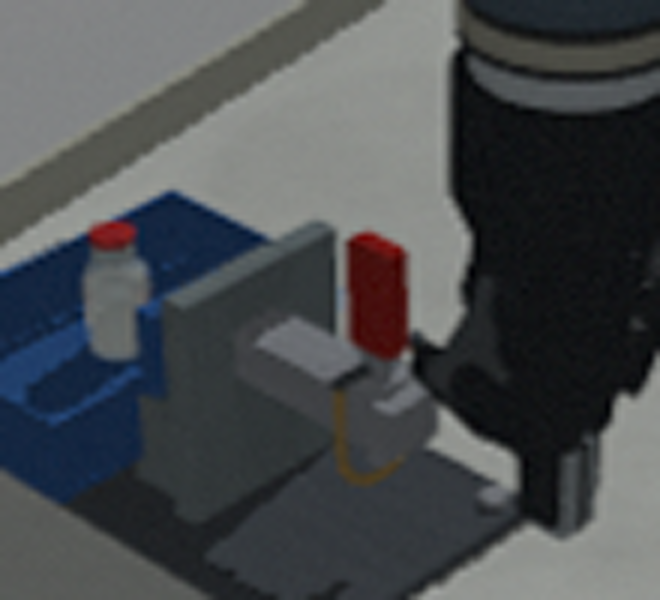

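The ring swung down by itself once the fingers cleared. The leg runs from (338,390) to (345,460) with the loop under the bar at (365,482). I'll retreat and check numerically that it is fully shut.

Request:
servo_tool(rows=[[[15,0,-10],0,-1],[[20,0,-40],0,-1],[[20,0,-80],0,-1],[[20,0,-120],0,-1],[[20,0,-120],0,-1]])

```text
t: 16.15
tcp_pos: [0.4261, 0.0526, 0.3571]
tool_rot: [0.077, 0.997, 0.003, 0.007]
force: [1.0, 0.9, 0.4]
finger_gap: 0.002
```

```bash
cat > ring.py <<'E'
from h import *
st(); a=snapshot('side')
H=cv2.cvtColor(a['image'],cv2.COLOR_BGR2HSV).astype(int); h,sa,v=H[...,0],H[...,1],H[...,2]; p=cloud(a)
m=(h>=12)&(h<28)&(sa>80)&(v>45)&(np.hypot(p[...,0]-.51,p[...,1]-.045)<.07)&(p[...,2]>.02)
q=p[m]-[-.0006,.0031,-.001]; S,t=q[:,:2]@U,q[:,:2]@W
for i in q[:,2].argsort()[::-1][::3]: print('z %.1f s %.1f t %.1f'%(q[i,2]*1e3,S[i]*1e3,t[i]*1e3))
m=((h<5)|(h>174))&(sa>130)&(np.hypot(p[...,0]-.527,p[...,1]-.04)<.04)
print('tab z max',np.nanmax(p[m][:,2]),np.nanmedian(p[m],0))
for n,c in(('vial',((h<5)|(h>174))&(sa>130)&(np.hypot(p[...,0]-.678,p[...,1])<.04)),('iodine',(h>=18)&(h<35)&(sa>90)&(np.hypot(p[...,0]-.464,p[...,1]+.286)<.03)&(p[...,2]>.09))): print(n,c.sum(),np.nanmedian(p[c],0))
cv2.imwrite('pics/p12.png',cv2.resize(a['image'][160:260,200:310],(660,600),interpolation=cv2.INTER_CUBIC))
E
python3 ring.py
```

```text
s,t,z mm [412.66 118.65 357.09] F s,t,z [0.87 1.01 0.36] M [ 0.   -0.03  0.  ] gap 0.002 tz [0.0142 0.0045] t 16.15
shift [0. 0. 0.] turn 0.22 yaw now 171.22 t 16.15
z 84.6 s 515.9 t 137.5
z 82.8 s 512.5 t 141.1
z 79.0 s 513.9 t 139.8
z 75.4 s 515.0 t 138.8
z 70.9 s 514.4 t 139.5
z 62.4 s 515.3 t 138.9
z 55.6 s 515.4 t 136.1
z 48.2 s 513.4 t 135.3
z 43.8 s 513.5 t 132.2
z 42.0 s 513.1 t 113.6
z 41.2 s 514.6 t 118.4
z 39.1 s 515.0 t 114.9
tab z max 0.13784822288169668 [0.52156935 0.04476109 0.11915346]
vial 25 [0.67820883 0.00654704 0.07580523]
iodine 69 [ 0.46504866 -0.28609514  0.09950313]
```

The ring hangs straight: s = 514 ± 1.5 mm from top to bottom, with its loop end at z ≈ 39 mm against the expected 38 mm. The tab height is unchanged at about 137.5 mm, and the vial and bottle have not moved. Handing in.

```bash
python3 -c "
from station import sign_off, sense; print(sense()['force'], sense()['t']); print(sign_off())"
```

```text
[ 0.13472519 -0.20680083  0.35100611] 16.2
the job is handed in; nothing more can be done
None
```

The carrier is locked. The red-tabbed pin is fully down in the coupling bar and its brass ring is shut under the tip. I handed it in at 16.2 s of the 54 s allowed, with the arm clear and touching nothing.

**What I did**
- I lifted the pin straight up out of its stand, leaving the orange and turquoise look-alikes alone.
- I found the bar's free end by touching it with the pin at about 1.4 N, then moved 25 mm on to the hole. This agreed with the cameras to about 1 mm.
- I pushed the pin down past the sprung ball with about 3 N sideways force, until the collar seated at 5.5 N at the expected height.
- I released the pin with its ring out over the bar's free end, then pressed the ring's loop down with closed fingers at about 3 N.
- The ring did not snap at 0.65 rad as expected. It stayed near 0.8 rad beside the fingers, and swung shut by itself once I backed them away.

**Last checks**
- **Ring:** it hangs straight down under the bar, with its loop end at a height of 39 mm against 38 mm expected.
- **Pin:** it is still seated, with the tab top at about 137–138 mm against 137 mm expected.
- **Vial and iodine bottle:** neither moved by more than the measuring noise of about 1 mm.
- **Disagreement:** the two cameras differed by 3–7 mm sideways, so I relied on touch and on the pin seen in the gripper for the fine alignment.
- **Not done:** I confirmed the final ring position from measurements and did not view a last picture.

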